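# Free the mill's loading slide

### The job

Free the loading slide and draw it out so that the finished part can be changed. Take the knurled knob of the captive locking screw, pull it straight up against its spring until you feel its thread, and keep that light pull while you unscrew it, anticlockwise seen from above, until it comes to its stop and stays up by itself; the thread strips easily, so pull and turn only finger-tight and never force the screw. Then draw the slide by its black handle fully out to its front stop and let go; leave the small things lying around it where they are.

Things in the scene. Friction and masses are not known exactly. Their poses are not given: they have to be found in the camera images.
- slide_base: loading slide, fixed on the perforated aluminium plate (12 mm thick): dark steel base 200 x 120 x 15 mm, a guide rail topped by a dark steel strip along each long side, and a steel bridge across the rear part whose top is 52 mm above the base's underside. Origin: centre of the underside; z up; x from the front (handle end) to the rear, so the slide draws out along -x, towards the robot
- knob_rest (a point): centre of the screw's knob in its resting (down) position, on the vertical screw axis 45 mm behind the base's origin, 91 mm above the base's underside. Fixed to the base. Under the knob, 2 mm below its lower face at rest, is a round collar 33 mm across and 26 mm tall that holds the thread
- lock_screw: captive locking screw: steel knurled round knob 27 mm across, 22 mm tall, on a vertical shank above the bridge; its nose sits 8 mm deep in a hole of the slide. A spring presses it down (4 N at rest, 0.35 N more per mm). Origin on its axis, 91 mm below the knob's centre; its angle tells nothing of the thread. Over 45 N on the screw or its thread (0.4 N m at the stop) spoils it
- collar_top (a point): centre of the top of the fixed collar (33 mm across, 26 mm tall) under the knob; inside is the thread: right-hand, lead 16 mm (2.5 mm per rad). Pulled up 3 to 8 mm, the screw meets it; turned anticlockwise with the pull following the rise, it takes hold within 2.5 rad (1 mm end play) and stays up if let go; let go sooner it springs down but keeps its angle. So use several grasps
- screw_lift (a joint): how far the screw has risen, m: 0 = down; 0.0101 = let go at its stop, up to 0.0015 more while pulled. The stop comes 1.6 to 3.7 rad of turning from the start; there the torque (0.1 N m or less on the way) rises sharply
- slide (a joint): how far the slide is drawn out, m: 0 = in, locked; 0.055 = at its front stop. It moves with about 2 N of drag
- slide_handle (a point): upright black handle of the slide, round, tapered (15 mm across at the foot, 23 mm near the top), 49 mm tall, 62 mm ahead of the base's origin while the slide is in; this point is on its axis, half-way up, 58 mm above the base's underside and 29 mm above the slide's top. It moves with the slide
- chip_brush: brush, 190 mm long, lying on the plate beside the base; bystander
- collet_nut: dark round collet nut, 32 mm across, 20 mm tall; bystander
- spare_blank: aluminium block 34 x 50 x 20 mm; bystander
- hex_key: small dark hexagon key, 100 mm, behind the base; bystander

How it is judged:
On the way:
1. the screw has been driven up to its stop and stays up by itself, untouched, with the slide still in (value of joint screw_lift above 0.0097 m and contact force between the fingers and lock_screw below 0.2 N and value of joint slide below 0.01 m), for 0.2 s.
At the end, for the whole second after the job is handed in: The screw stands up at its stop by itself (risen more than 9.7 mm), the slide is drawn out to its front stop (more than 51 of 55 mm), and all is let go and at rest (value of joint screw_lift above 0.0097 m and value of joint slide above 0.051 m and linear speed of lock_screw below 0.01 m/s); the robot touches nothing.
It fails at once if the screw is forced: more than 45 N between it and the thread, its stop or the slide (contact force between lock_screw and slide_base above 45 N).
It fails at once if one of the small things around the slide is shifted by more than 20 mm (distance of any of chip_brush, collet_nut, spare_blank, hex_key from where it was at the start of the episode above 0.02 m).
It also fails if it takes over 72 s, if anything falls off the work surface, if the arm or the gripper's body presses on something with over 40 N, if the wrist force passes 120 N, or if a joint passes its speed limit or range.

### The arm

A 6-joint arm with a two-finger parallel gripper is mounted at the origin on the work surface. World frame = base frame: x ahead of the robot, y to its left, z up, the work surface at z = 0. Lengths are in m, angles in rad, forces in N, time in s.
With the tool pointing down it reaches from about 0.3 to 0.775 m from the base axis. Payload 14.6 kg.
Tool frame: the origin (TCP) lies at the very end of the fingers, on their centre line; the grasp point (between the pads) lies 19 mm behind it; z points along the fingers, y is the line along which they close (so a half turn about z gives the same grasp; the last joint's range is limited). The gripper opens to 94 mm and grips with 3 to 60 N. Pads are 16 mm wide; open, the fingers measure 119 mm over their backs; the gripper's body (75 mm by 177 mm) begins 78 mm behind the grasp point.
Start: joints at [-0.067, 0.3, 1.521, -0, 1.321, -0.067], TCP at [0.55, -0, 0.205] pointing down, gripper open.
Joint ranges: [-3.03, 3.03], [-0.79, 2.21], [0.23, 2.52], [-1.04, 4.18], [0, 3.07], [-2.55, 2.55]. Speed limits (rad/s): [2.22, 2.22, 2.57, 3.14, 3.14, 3.14].

### API

Orientations are given as [roll, pitch, yaw] about the fixed x, y, z axes, in that order (R = Rz(yaw) Ry(pitch) Rx(roll)).
In Python, from station import ctrl gives the robot as it stands.
- The arm moves only by the shell command python3 -m pendant 'ROWS' [OPENING] [FORCE]. ROWS is JSON, a list of rows, each a list of 2 entries, a list of its own where there are three numbers: the shift along the world's x, y, z in cm, then the turn about the world's z in rad. A call has 1 to 20 rows; each row shifts and turns the commanded pose from where the row before left it; what a row does not reach is not made up. A row lasts 1/12 s, in which the tool goes at most 41.7 mm and 7.16 degrees, less where a joint would pass 70% of its speed; a pose out of reach is approached as far as the arm can. A call is refused whole if a number of a shift passes 4.17 or a number of a turn 0.125, either way. A call with a gripper value outside its range is refused whole. OPENING is the opening, from 0 (shut) to 1 (fully open), set as the call begins (- or left out, the last holds). The fingers move at their own pace and stop on an object; FORCE is the grip in N (left out, the last holds). Time passes only in rows, so rows that do not move let the fingers close. It gives the time, the measured TCP pose, the force, the opening and the grip force at its end, in the units of the state.
- ctrl.get_obs(): the state, without advancing time (a new reading comes with each control period).
- ctrl.camera(name): name is "scene" or "side" or "wrist"; returns a dict with "color" (480x640x3 uint8, red, green, blue), "intrinsics" (3x3 intrinsics, pixels), "camera_from_world" (4x4, takes a point from world to camera coordinates). Camera axes: x right, y down, z forward; pixel columns grow to the right and rows downward; lengths in m; the calibration is good to about 2 mm. A picture is of the moment at which its call begins. There is no depth.
- ctrl.hand_in(): hands the job in; it is judged then, once.
The state is a dict: "time_s": time; "qpos": joint angles; "joint_vel": joint speeds; "tau": joint torques, N m; "ee_pos": TCP position; "eef_rot": TCP orientation; "force": force on the tool from outside, world axes, zero at the start; "moment": the same for the moment, N m; "grip_width": finger opening in m; "grip_force": force on a finger pad.
Only numpy, scipy, OpenCV 4.12 (cv2) and the standard library are available. Lean on these libraries where they do the work, as an engineer would, in place of code of your own. Each camera call takes 0.05 s, during which the arm holds its last target. There are 200 camera calls.

## Working session

There is one attempt and no reset: what is moved stays moved. The work goes in short steps, Python scripts to look and compute and a shell command to move; the robot and the scene stay as the last step left them, time stands still between calls to the robot, and variables do not carry over. Pictures are saved under pics/ and viewed, at most 10 in all, crops included, and the job is handed in when it is done.

```bash
mkdir -p pics; cat > h.py <<'E'
import numpy as np, cv2
from station import ctrl
def snap(n,f):
    c=ctrl.camera(n); cv2.imwrite(f'pics/{f}.png',c['color'][:,:,::-1]); np.savez(f'pics/{f}.npz',K=c['intrinsics'],T=c['camera_from_world']); return c
def load(f):
    d=np.load(f'pics/{f}.npz'); return d['K'],d['T']
def ray(f,u,v):
    K,T=load(f); d=T[:3,:3].T@np.linalg.inv(K)@[u,v,1]; o=-T[:3,:3].T@T[:3,3]; return o,d
def onz(f,u,v,z):
    o,d=ray(f,u,v); return o+d*(z-o[2])/d[2]
def proj(f,p):
    K,T=load(f); q=K@(T[:3,:3]@np.array(p)+T[:3,3]); return q[:2]/q[2]
def two(f1,p1,f2,p2):
    o1,d1=ray(f1,*p1);o2,d2=ray(f2,*p2)
    s=np.linalg.lstsq(np.c_[d1,-d2],o2-o1,rcond=None)[0]; a=o1+s[0]*d1;b=o2+s[1]*d2
    return (a+b)/2,np.linalg.norm(a-b)
E
python3 -c "
from h import *
a=snap('scene','a');b=snap('side','b');w=snap('wrist','w')
for f in 'abw': print(f,ray(f,320,240)); 
print(ctrl.get_obs())"
```

```text
a (array([ 0.89626619, -0.36731932,  0.51105817]), array([-0.39595852,  0.63836732, -0.66081427]))
b (array([0.42186127, 0.42825257, 0.56699094]), array([ 0.29253176, -0.59135372, -0.75158259]))
w (array([0.55096482, 0.0773358 , 0.38415916]), array([-0.0094729 , -0.24993011, -0.96847936]))
{'time_s': 0.15, 'qpos': array([-6.66162852e-02,  3.00351293e-01,  1.52145606e+00, -1.65472276e-05,
        1.32066832e+00, -6.65911426e-02]), 'joint_vel': array([ 0.0008856 , -0.00160635, -0.00017982,  0.00116358,  0.00038609,
       -0.00153707]), 'tau': array([-2.50185103e-04, -5.31960297e+01, -3.52822959e+01,  7.07691838e-02,
        2.35654798e-02, -3.66386917e-05]), 'ee_pos': array([ 5.49799612e-01, -2.86991282e-06,  2.05004932e-01]), 'eef_rot': array([-3.14071053e+00, -4.27645623e-05,  1.57077527e+00]), 'force': array([-0.59749875,  0.15039218,  0.72031165]), 'moment': array([0.04172886, 0.0480771 , 0.04679973]), 'grip_force': 0.0, 'grip_width': 0.09397603062210265}
```

View pics/a.png

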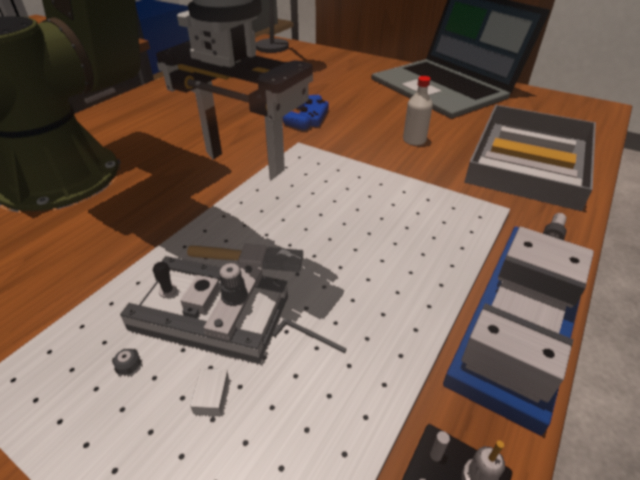

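View pics/b.png

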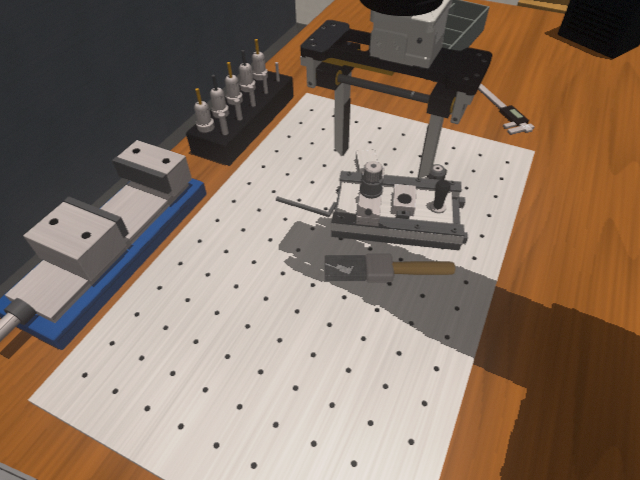

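View pics/w.png

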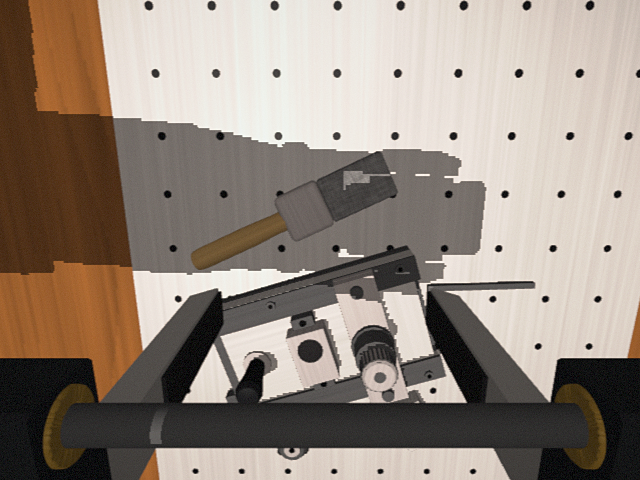

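Knob top: scene (232,270), side (373,169), wrist (381,376). Handle top: scene (161,266), side (438,171), wrist about (249,390). The base is rotated somewhat relative to the world, and the brush lies at +y with the nut and blank at -y.

```bash
python3 -c "
from h import *
P=dict(knob=[('a',232,270),('b',373,169),('w',381,376)],handle=[('a',161,266),('b',438,171)])
Z=dict(knob=.114,handle=.0945)
for k,l in P.items():
  print(k,two('a',l[0][1:],'b',l[1][1:]))
  for f,u,v in l: print(f,onz(f,u,v,Z[k]))
for n,u,v in [('nut',126,360),('blank',210,390)]: print(n,onz('a',u,v,.03))
"
python3 - <<'E'
import sys;sys.path.insert(0,'.')
import cv2
i=cv2.imread('pics/a.png')[230:430,90:360]; j=cv2.imread('pics/b.png')[140:290,260:480]
cv2.imwrite('pics/ac.png',cv2.resize(i,None,fx=2.9,fy=2.9,interpolation=2))
E
```

```text
knob (array([ 0.58991236, -0.09132423,  0.11004187]), np.float64(0.0024035216532798344))
a [ 0.59415914 -0.09367383  0.114     ]
b [ 0.58760152 -0.08779792  0.114     ]
w [ 0.59274391 -0.09513771  0.114     ]
handle (array([ 0.50158192, -0.1331547 ,  0.10530592]), np.float64(0.002415227313971411))
a [ 0.49254855 -0.12665114  0.0945    ]
b [ 0.50261353 -0.14756781  0.0945    ]
nut [ 0.5224517  -0.23195158  0.03      ]
blank [ 0.64150354 -0.20440414  0.03      ]
```

View pics/ac.png

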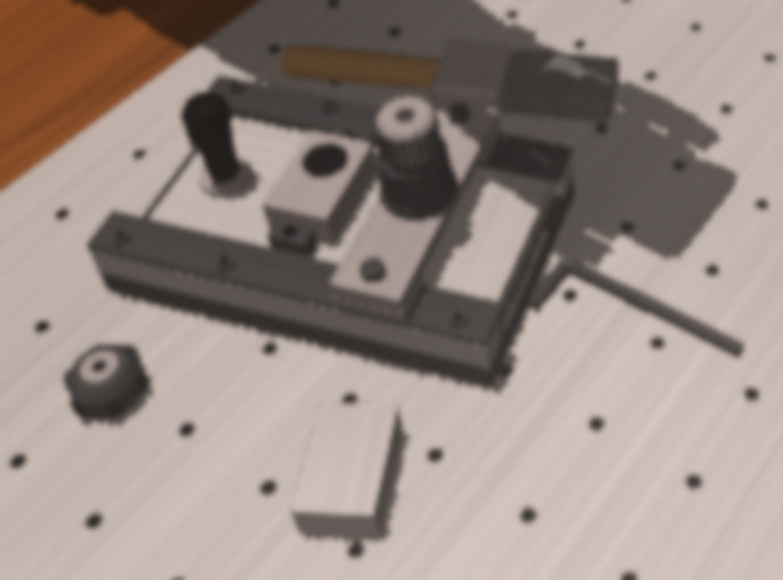

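```bash
python3 -m pendant '[[[0.21,-0.465,-0.2],-0.125],[[0.21,-0.465,-0.2],-0.125],[[0.21,-0.465,-0.2],-0.125],[[0.21,-0.465,-0.2],-0.125],[[0.21,-0.465,-0.2],-0.125],[[0.21,-0.465,-0.2],-0.125],[[0.21,-0.465,-0.2],-0.125],[[0.21,-0.465,-0.2],-0.125],[[0.21,-0.465,-0.2],-0.125],[[0.21,-0.465,-0.2],-0.125],[[0.21,-0.465,-0.2],-0.125],[[0.21,-0.465,-0.2],-0.125],[[0.21,-0.465,-0.2],-0.125],[[0.21,-0.465,-0.2],-0.125],[[0.21,-0.465,-0.2],-0.125],[[0.21,-0.465,-0.2],-0.125],[[0.21,-0.465,-0.2],-0.125],[[0.21,-0.465,-0.2],-0.125],[[0.21,-0.465,-0.2],-0.125],[[0.21,-0.465,-0.2],-0.125]]' 1 20
python3 -m pendant '[[[0,0,0],0],[[0,0,0],0],[[0,0,0],0]]'
python3 -c "
from h import *
snap('wrist','w2');print(ctrl.get_obs()['qpos'],ctrl.get_obs()['ee_pos'])
for p in [(.592,-.093,.114),(.4925,-.127,.0945)]: print(proj('w2',p))"
```

```text
time_s: 1.82
ee_pos: [0.592, -0.0932, 0.165]
eef_rot: [3.141, 0.0, -0.935]
force: [0.4, 0.4, -0.8]
grip_width: 0.094
grip_force: 0.0
time_s: 2.07
ee_pos: [0.5919, -0.0928, 0.1654]
eef_rot: [3.142, 0.0, -0.925]
force: [0.4, 0.1, -0.5]
grip_width: 0.0939
grip_force: 0.0
[-2.16545462e-01  4.41978931e-01  1.42201155e+00  3.58590957e-05
  1.27760602e+00  2.27971395e+00] [ 0.59192348 -0.09273543  0.16551506]
[324.7749003  273.80984906]
[479.25877627 312.09581611]
```

View pics/w2.png

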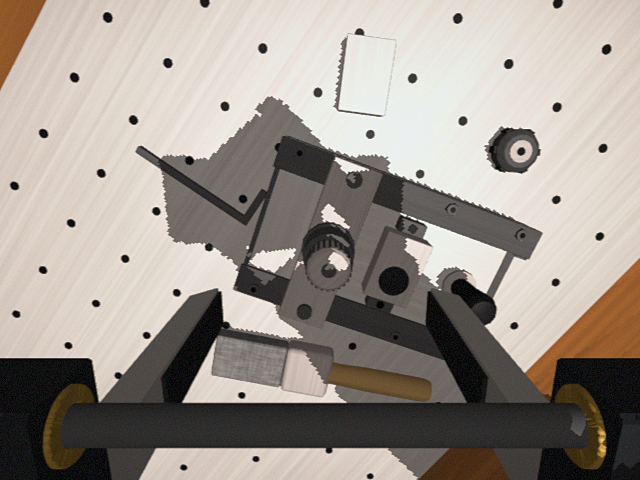

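Knob top centre is at about (329,267) and handle top at about (480,302); both lie a few pixels from the prediction.

```bash
python3 -c "
from h import *
print(onz('w2',329,267,.114),onz('w2',480,302,.0945))
a,b=onz('w2',545,232,.045),onz('w2',288,136,.045);print(np.arctan2(*(b-a)[1::-1]),np.linalg.norm(a-b))
k=onz('w2',329,267,.114);h=onz('w2',480,302,.0945);print(np.arctan2(*(k-h)[1::-1]),np.linalg.norm((k-h)[:2]))
"
```

```text
[ 0.59255317 -0.09778499  0.114     ] [ 0.49689922 -0.13247181  0.0945    ]
0.2974834523479942 0.1990429015893542
0.3478803448818287 0.10174897611401386
```

```bash
python3 -m pendant '[[[0,-0.2,-1],0],[[0,0,-1],0],[[0,0,-1],0],[[0,0,-1],0],[[0,0,-1],0],[[0,0,-1],0],[[0,0,-1],0],[[0,0,0],0],[[0,0,0],0]]' 1 20
python3 -m pendant '[[[0,0,0],0],[[0,0,0],0],[[0,0,0],0],[[0,0,0],0],[[0,0,0],0],[[0,0,0],0],[[0,0,0],0],[[0,0,0],0]]' 0 20
```

```text
time_s: 2.87
ee_pos: [0.5918, -0.0949, 0.0949]
eef_rot: [3.141, 0.001, -0.929]
force: [0.4, 0.8, 0.7]
grip_width: 0.0938
grip_force: 0.0
time_s: 3.53
ee_pos: [0.592, -0.095, 0.0955]
eef_rot: [-3.142, -0.0, -0.929]
force: [-0.3, 0.1, 0.2]
grip_width: 0.0444
grip_force: 0.0
```

```bash
python3 -m pendant '[[[0,0,0],0],[[0,0,0],0],[[0,0,0],0],[[0,0,0],0],[[0,0,0],0],[[0,0,0],0]]' 0 20
```

```text
time_s: 4.03
ee_pos: [0.5912, -0.0957, 0.0954]
eef_rot: [3.139, 0.001, -0.929]
force: [-7.3, -4.8, 3.7]
grip_width: 0.0265
grip_force: 20.0
```

```bash
python3 -m pendant '[[[-0.08,-0.06,0],0],[[0,0,0],0],[[0,0,0],0]]'
python3 -m pendant '[[[0,0,0.05],0],[[0,0,0.05],0],[[0,0,0.05],0],[[0,0,0.05],0],[[0,0,0],0]]'
```

```text
time_s: 4.28
ee_pos: [0.591, -0.0957, 0.0954]
eef_rot: [3.141, 0.0, -0.929]
force: [-2.9, -1.7, 1.3]
grip_width: 0.0264
grip_force: 20.0
time_s: 4.7
ee_pos: [0.591, -0.0957, 0.0972]
eef_rot: [3.141, 0.0, -0.929]
force: [-1.6, -3.7, -5.7]
grip_width: 0.0264
grip_force: 20.0
```

```bash
python3 -m pendant '[[[-0.02,-0.03,0.05],0],[[0,0,0.05],0],[[0,0,0.05],0],[[0,0,0],0]]'
python3 -m pendant '[[[0,0,0.05],0],[[0,0,0.05],0],[[0,0,0],0]]'
```

```text
time_s: 5.03
ee_pos: [0.591, -0.0958, 0.099]
eef_rot: [-3.142, 0.0, -0.929]
force: [0.0, 0.7, -6.4]
grip_width: 0.027
grip_force: 20.0
time_s: 5.28
ee_pos: [0.591, -0.0958, 0.0999]
eef_rot: [-3.142, 0.0, -0.929]
force: [-0.8, 0.9, -6.9]
grip_width: 0.0263
grip_force: 20.0
```

```bash
python3 -m pendant '[[[0,0,0.05],0],[[0,0,0.05],0],[[0,0,0],0]]'
python3 -m pendant '[[[0,0,0.05],0],[[0,0,0.05],0],[[0,0,0],0]]'
```

```text
time_s: 5.53
ee_pos: [0.5909, -0.0958, 0.1004]
eef_rot: [3.141, 0.001, -0.929]
force: [3.8, 0.5, -14.6]
grip_width: 0.0263
grip_force: 20.0
time_s: 5.78
ee_pos: [0.5908, -0.0957, 0.1008]
eef_rot: [3.141, 0.001, -0.929]
force: [7.0, 0.3, -22.6]
grip_width: 0.0265
grip_force: 20.0
```

```bash
python3 -m pendant '[[[0,0,-0.1],0],[[-0.02,0,0],0]]'
python3 -m pendant '[[[0,0,0.02],0.08],[[0,0,0.02],0.08],[[0,0,0.02],0.08],[[0,0,0.02],0.08]]'
```

```text
time_s: 5.95
ee_pos: [0.5908, -0.0957, 0.1005]
eef_rot: [-3.142, 0.0, -0.929]
force: [6.1, 1.0, -17.3]
grip_width: 0.0267
grip_force: 20.0
time_s: 6.28
ee_pos: [0.591, -0.0956, 0.1015]
eef_rot: [-3.141, -0.0, -0.605]
force: [8.1, 2.0, -19.5]
grip_width: 0.0262
grip_force: 20.0
```

```bash
python3 -m pendant '[[[0.05,0,0],0.08],[[0.02,0,0.01],0.08],[[0,0,0.02],0.08],[[0,0,0.02],0.08],[[0,0,0.02],0.08]]'
```

```text
time_s: 6.7
ee_pos: [0.5913, -0.0953, 0.1022]
eef_rot: [-3.141, 0.001, -0.205]
force: [2.9, 4.0, -14.6]
grip_width: 0.0265
grip_force: 20.0
```

```bash
python3 -m pendant '[[[0,0.02,0.02],0.08],[[0,0.02,0.02],0.08],[[0,0,0.02],0.08],[[0,0,0.02],0.08],[[0,0,0.02],0.08],[[0,0,0.02],0.08]]'
```

```text
time_s: 7.2
ee_pos: [0.5913, -0.0948, 0.1034]
eef_rot: [-3.14, 0.0, 0.275]
force: [1.7, 4.7, -14.8]
grip_width: 0.0267
grip_force: 20.0
```

```bash
python3 -m pendant '[[[0,0.03,0.02],0.08],[[0,0.03,0.02],0.08],[[0,0,0.02],0.08],[[0,0,0.02],0.08],[[0,0,0.02],0.08],[[0,0,0.02],0.08]]'
python3 -m pendant '[[[0,0.02,0.02],0.08],[[0,0.02,0.02],0.08],[[0,0,0.02],0.08],[[0,0,0.02],0.08]]'
python3 -c "
from h import *
print(ctrl.get_obs()['moment'])"
```

```text
time_s: 7.7
ee_pos: [0.5911, -0.0943, 0.1046]
eef_rot: [-3.14, 0.0, 0.755]
force: [0.9, 4.6, -12.9]
grip_width: 0.0264
grip_force: 20.0
time_s: 8.03
ee_pos: [0.5909, -0.0941, 0.1054]
eef_rot: [-3.14, 0.0, 1.075]
force: [-0.8, 3.9, -12.8]
grip_width: 0.0264
grip_force: 20.0
[ 0.60725068  0.20602331 -0.06310783]
```

```bash
for i in 1; do python3 -m pendant '[[[0,0.02,0.02],0.06],[[0,0.01,0.015],0.06],[[0,0,0.015],0.06]]'; done
python3 -c "
from h import *
print(ctrl.get_obs()['moment'])"
python3 -m pendant '[[[0,0,0.015],0.06],[[0,0,0.015],0.06],[[0,0,0.015],0.06]]'
python3 -c "
from h import *
print(ctrl.get_obs()['moment'])"
```

```text
time_s: 8.28
ee_pos: [0.5907, -0.0939, 0.1058]
eef_rot: [-3.139, 0.0, 1.254]
force: [-2.3, 2.0, -12.2]
grip_width: 0.0265
grip_force: 20.0
[ 0.31313103  0.26936125 -0.06825118]
time_s: 8.53
ee_pos: [0.5906, -0.0939, 0.1062]
eef_rot: [-3.139, -0.0, 1.434]
force: [-4.0, 1.3, -12.1]
grip_width: 0.0267
grip_force: 20.0
[ 0.42021487  0.52915521 -0.03754295]
```

```bash
python3 -m pendant '[[[-0.03,0,0.015],0.06],[[-0.01,0,0.015],0.06],[[0,0,0.01],0.06]]'
python3 -c "
from h import *
print(ctrl.get_obs()['moment'])"
python3 -m pendant '[[[0,0,0.015],0.06],[[0,0,0.015],0.06]]'
python3 -c "
from h import *
print(ctrl.get_obs()['moment'])"
```

```text
time_s: 8.78
ee_pos: [0.5903, -0.0939, 0.1067]
eef_rot: [-3.14, -0.001, 1.614]
force: [-1.2, 2.1, -12.6]
grip_width: 0.0265
grip_force: 20.0
[ 0.45581668  0.28435402 -0.05454254]
time_s: 8.95
ee_pos: [0.5902, -0.0939, 0.1069]
eef_rot: [-3.139, -0.001, 1.734]
force: [-2.6, 2.9, -12.9]
grip_width: 0.0265
grip_force: 20.0
[ 0.3487295   0.43639373 -0.05169275]
```

```bash
for i in 1; do python3 -m pendant '[[[-0.01,0,0.01],0.05],[[0,0,0.01],0.05]]'; done
python3 -c "
from h import *
print(ctrl.get_obs()['moment'],ctrl.get_obs()['qpos'][5])"
python3 -m pendant '[[[-0.01,0,0.01],0.05],[[0,0,0.01],0.05]]'
python3 -c "
from h import *
print(ctrl.get_obs()['moment'])"
```

```text
time_s: 9.12
ee_pos: [0.5902, -0.0939, 0.1072]
eef_rot: [-3.14, -0.001, 1.833]
force: [-2.5, 2.7, -13.1]
grip_width: 0.0264
grip_force: 20.0
[ 0.32065539  0.40175901 -0.0425948 ] -0.4817848325515643
time_s: 9.28
ee_pos: [0.5901, -0.094, 0.1074]
eef_rot: [-3.14, -0.001, 1.933]
force: [-2.9, 2.7, -11.8]
grip_width: 0.0267
grip_force: 20.0
[ 0.34278383  0.44282756 -0.08702919]
```

```bash
python3 -m pendant '[[[0,0,0],0.05]]'
python3 -c "
from h import *
print(ctrl.get_obs()['moment'])"
python3 -m pendant '[[[0,0,0],0.05]]'
python3 -c "
from h import *
print(ctrl.get_obs()['moment'])"
```

```text
time_s: 9.37
ee_pos: [0.59, -0.094, 0.1075]
eef_rot: [-3.14, -0.001, 1.983]
force: [-3.6, 1.7, -11.4]
grip_width: 0.0263
grip_force: 20.0
[ 0.30679051  0.63683983 -0.07890844]
time_s: 9.45
ee_pos: [0.59, -0.094, 0.1075]
eef_rot: [-3.14, -0.002, 2.033]
force: [-4.6, 1.8, -10.5]
grip_width: 0.0264
grip_force: 20.0
[ 0.30496561  0.69259989 -0.03878928]
```

```bash
python3 -m pendant '[[[-0.03,0.01,0.01],0.06],[[0,0,0.02],0.06]]'
python3 -c "
from h import *
print(ctrl.get_obs()['moment'])"
python3 -m pendant '[[[0,0,0.015],0.06],[[0,0,0.015],0.06]]'
python3 -c "
from h import *
print(ctrl.get_obs()['moment'])"
```

```text
time_s: 9.62
ee_pos: [0.5899, -0.094, 0.1079]
eef_rot: [-3.14, -0.001, 2.154]
force: [-2.4, 0.4, -10.9]
grip_width: 0.0263
grip_force: 20.0
[0.18673234 0.43414669 0.01882998]
time_s: 9.78
ee_pos: [0.5897, -0.0941, 0.108]
eef_rot: [-3.14, -0.002, 2.274]
force: [-3.5, -0.3, -13.3]
grip_width: 0.0265
grip_force: 20.0
[ 0.09332088  0.44198647 -0.26579985]
```

Torque jumped sharply to -0.27 N m: that is the stop. I ease the pull and release.

```bash
python3 -m pendant '[[[0,0,-0.05],0],[[0,0,-0.05],0],[[0,0,-0.03],0],[[0,0,0],0]]'
python3 -m pendant '[[[0,0,0],0],[[0,0,0],0],[[0,0,0],0],[[0,0,0],0],[[0,0,0],0],[[0,0,0],0]]' 1
python3 -m pendant '[[[0,0,1],0],[[0,0,1.5],0],[[0,0,1.5],0],[[0,0,1.5],0],[[0,0,1.5],0],[[0,0,0],0],[[0,0,0],0]]'
python3 - <<'E'
from h import *
snap('wrist','w3');snap('scene','a3');snap('side','b3')
i=cv2.imread('pics/w3.png')[100:400,140:540]
f=lambda n:cv2.resize(cv2.imread(f'pics/{n}.png')[150:250,310:460] if n[0]=='b' else cv2.imread(f'pics/{n}.png')[240:340,130:280],(400,267))
cv2.imwrite('pics/m3.png',np.vstack([np.hstack([f('b'),f('b3')]),np.hstack([cv2.resize(i,(400,300)),cv2.resize(f('a3'),(400,300))])]))
E
```

```text
time_s: 10.12
ee_pos: [0.5899, -0.0941, 0.1076]
eef_rot: [-3.14, -0.001, 2.269]
force: [-8.2, 1.2, -3.0]
grip_width: 0.0265
grip_force: 20.0
time_s: 10.62
ee_pos: [0.5908, -0.0942, 0.1073]
eef_rot: [3.141, 0.0, 2.271]
force: [-0.3, 0.2, -1.0]
grip_width: 0.0632
grip_force: 0.0
time_s: 11.2
ee_pos: [0.5908, -0.0941, 0.1777]
eef_rot: [3.141, 0.001, 2.271]
force: [0.0, -0.5, -0.9]
grip_width: 0.0936
grip_force: 0.0
```

View pics/m3.png

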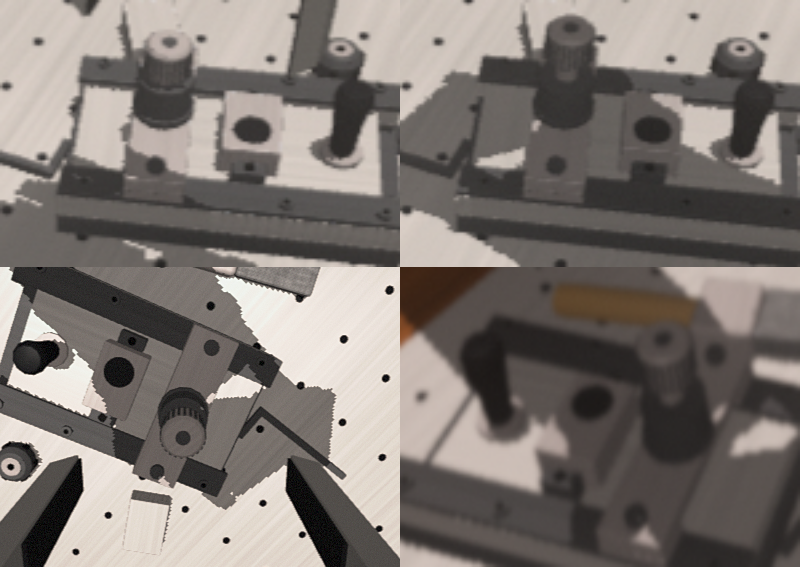

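The screw stays up in every view (side crop: knob top rose about 14 crop px, 5.2 image px). I check the height and locate the handle.

```bash
python3 - <<'E'
from h import *
print(proj('b',(.591,-.094,.114)),proj('b',(.591,-.094,.1241)))
A=cv2.imread('pics/b.png',0)[150:200,350:396];
# template: knob patch from before, found after (normalised correlation, parabola)
for n,m,(r,c) in (('b','b3',(162,360)),('a','a3',(263,219))):
    t=cv2.imread(f'pics/{n}.png',0)[r:r+28,c:c+27]; s=cv2.imread(f'pics/{m}.png',0)[r-15:r+35,c-5:c+32]
    R=cv2.matchTemplate(s,t,5);y,x=np.unravel_index(R.argmax(),R.shape)
    print(n,'shift',x-5,y-15,R.max(), proj(n,(.591,-.094,.1241))-proj(n,(.591,-.094,.114)))
# handle: top in w3, crop (35,355)->; bottom row scale 1
u,v=140+36,100+(357-267); print(onz('w3',u,v,.0945), onz('w3',140+62,100+350-267,.046))
print(onz('a3',130+150*482/800*1.0/ (1) if 0 else 161,266,.0945))
E
```

```text
[372.39542287 165.91406906] [372.90638698 160.57673417]
b shift 2 -15 0.73424715 [ 0.51096411 -5.33733489]
a shift -1 -5 0.71345586 [-1.02095982 -5.62763374]
[ 0.49377073 -0.12207934  0.0945    ] [ 0.49669557 -0.12153089  0.046     ]
[ 0.49254855 -0.12665114  0.0945    ]
```

Rise is about 10 mm, so the screw is at its stop. Next, to above the handle, with the fingers closing across the slide.

```bash
python3 -m pendant '[[[-0.62,-0.21,0],-0.122],[[-0.62,-0.21,0],-0.122],[[-0.62,-0.21,0],-0.122],[[-0.62,-0.21,0],-0.122],[[-0.62,-0.21,0],-0.122],[[-0.62,-0.21,0],-0.122],[[-0.62,-0.21,0],-0.122],[[-0.62,-0.21,0],-0.122],[[-0.62,-0.21,0],-0.122],[[-0.62,-0.21,0],-0.122],[[-0.62,-0.21,0],-0.122],[[-0.62,-0.21,0],-0.122],[[-0.62,-0.21,0],-0.122],[[-0.62,-0.21,0],-0.122],[[-0.62,-0.21,0],-0.122],[[-0.62,-0.21,0],-0.122],[[0,0,0],0],[[0,0,0],0],[[0,0,0],0]]'
python3 -c "
from h import *
snap('wrist','w4')
for p in [(.492,-.128,.0945),(.492,-.128,.0455)]: print(proj('w4',p))"
```

```text
time_s: 12.93
ee_pos: [0.4915, -0.1276, 0.1767]
eef_rot: [-3.141, 0.0, 0.323]
force: [0.6, 0.4, 0.0]
grip_width: 0.0938
grip_force: 0.0
[322.63868411 257.20365397]
[322.74807625 238.74729246]
```

View pics/w4.png

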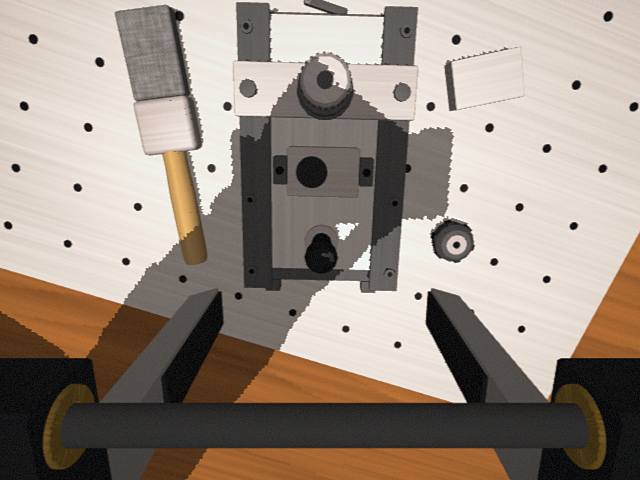

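Handle top is at (321,259), as predicted; the slide axis runs at yaw of about 0.305. Descend and grip.

```bash
python3 -m pendant '[[[0,0,-1.17],-0.02],[[0,0,-1.17],0],[[0,0,-1.17],0],[[0,0,-1.17],0],[[0,0,-1.17],0],[[0,0,-1.17],0],[[0,0,-1.17],0],[[0,0,-1.17],0],[[0,0,-1.17],0],[[0,0,-1.17],0],[[0,0,0],0]]' 1 12
python3 -m pendant '[[[0,0,0],0],[[0,0,0],0],[[0,0,0],0],[[0,0,0],0],[[0,0,0],0],[[0,0,0],0],[[0,0,0],0],[[0,0,0],0],[[0,0,0],0],[[0,0,0],0],[[0,0,0],0],[[0,0,0],0],[[0,0,0],0],[[0,0,0],0],[[0,0,0],0],[[0,0,0],0]]' 0 12
```

```text
time_s: 13.9
ee_pos: [0.4906, -0.1272, 0.0579]
eef_rot: [-3.14, 0.003, 0.301]
force: [-0.1, 0.4, -0.7]
grip_width: 0.0941
grip_force: 0.0
time_s: 15.23
ee_pos: [0.4906, -0.1258, 0.0598]
eef_rot: [-3.138, 0.001, 0.299]
force: [-5.3, 15.2, 4.8]
grip_width: 0.0215
grip_force: 12.0
```

```bash
python3 -m pendant '[[[-0.05,0.17,0],0],[[0,0,0],0]]'
python3 -m pendant '[[[-0.477,-0.15,0],0],[[-0.477,-0.15,0],0],[[-0.477,-0.15,0],0],[[0,0,0],0]]'
```

```text
time_s: 15.4
ee_pos: [0.4907, -0.1256, 0.0599]
eef_rot: [-3.141, 0.0, 0.299]
force: [-2.2, 4.0, 1.3]
grip_width: 0.0216
grip_force: 12.0
time_s: 15.73
ee_pos: [0.4757, -0.1302, 0.0599]
eef_rot: [-3.14, 0.001, 0.298]
force: [-3.2, 5.5, 1.2]
grip_width: 0.0212
grip_force: 12.0
```

Moving freely; continue to the stop.

```bash
python3 -m pendant '[[[-0.477,-0.12,0],0],[[-0.477,-0.14,0],0],[[-0.477,-0.15,0],0],[[-0.477,-0.15,0],0],[[-0.477,-0.15,0],0],[[-0.477,-0.15,0],0],[[-0.29,-0.09,0],0],[[0,0,0],0]]'
python3 -m pendant '[[[-0.19,-0.06,0],0],[[-0.1,-0.03,0],0],[[0,0,0],0]]'
```

```text
time_s: 16.4
ee_pos: [0.444, -0.14, 0.0599]
eef_rot: [-3.141, 0.001, 0.298]
force: [-2.7, 5.2, 0.7]
grip_width: 0.0213
grip_force: 12.0
time_s: 16.65
ee_pos: [0.4415, -0.1408, 0.0599]
eef_rot: [-3.141, 0.001, 0.299]
force: [-1.7, 4.8, 0.5]
grip_width: 0.0215
grip_force: 12.0
```

```bash
python3 -m pendant '[[[-0.2,-0.06,0],0],[[-0.1,-0.03,0],0],[[0,0,0],0]]'
python3 -m pendant '[[[-0.1,-0.03,0],0],[[0,0,0],0]]'
```

```text
time_s: 16.9
ee_pos: [0.4385, -0.1417, 0.0599]
eef_rot: [-3.141, 0.001, 0.299]
force: [-1.3, 4.9, -0.1]
grip_width: 0.0212
grip_force: 12.0
time_s: 17.07
ee_pos: [0.438, -0.1418, 0.0599]
eef_rot: [-3.141, -0.001, 0.298]
force: [3.1, 7.3, -2.3]
grip_width: 0.0212
grip_force: 12.0
```

Travel 55 mm and the force starts to rise: front stop reached. Nudge once more, then open and rise.

```bash
python3 -m pendant '[[[-0.05,0.03,0],0],[[0,0,0],0]]'
python3 -m pendant '[[[0,0,0],0],[[0,0,0],0],[[0,0,0],0],[[0,0,0],0],[[0,0,0],0],[[0,0,0],0],[[0,0,0],0],[[0,0,0],0],[[0,0,0],0],[[0,0,0],0],[[0,0,0],0],[[0,0,0],0],[[0,0,0],0]]' 1
python3 -m pendant '[[[0,0,1],0],[[0,0,1.3],0],[[0,0,1.3],0],[[0,0,1.3],0],[[0,0,1.3],0],[[0,0,1.3],0],[[0,0,1.3],0],[[0,0,1.3],0],[[0,0,0],0],[[0,0,0],0],[[0,0,0],0]]'
python3 - <<'E'
from h import *
snap('wrist','w5');snap('side','b5')
cv2.imwrite('pics/m5.png',np.hstack([cv2.resize(cv2.imread('pics/w5.png'),(400,300)),cv2.resize(cv2.imread('pics/b5.png')[130:280,300:500],(400,300))]))
E
```

```text
time_s: 17.23
ee_pos: [0.438, -0.1418, 0.06]
eef_rot: [3.141, -0.002, 0.299]
force: [7.5, 5.2, -5.8]
grip_width: 0.0213
grip_force: 12.0
time_s: 18.32
ee_pos: [0.4377, -0.1418, 0.06]
eef_rot: [3.142, -0.0, 0.299]
force: [0.1, 0.4, -0.7]
grip_width: 0.0939
grip_force: 0.0
time_s: 19.23
ee_pos: [0.4374, -0.1417, 0.1605]
eef_rot: [-3.141, 0.0, 0.299]
force: [0.3, 0.4, 0.0]
grip_width: 0.0941
grip_force: 0.0
```

View pics/m5.png

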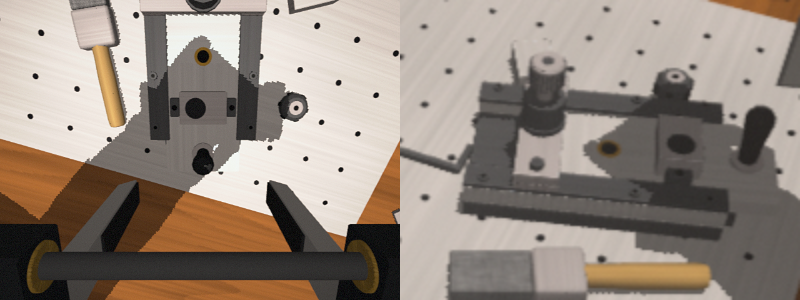

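The slide is fully out (its hole is exposed at (203,57) on the left), the screw stands up, the small things are undisturbed and the gripper is clear.

```bash
python3 -c "
from station import ctrl
print(ctrl.hand_in())"
```

```text
the job is handed in; nothing more can be done
None
```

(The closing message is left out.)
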